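Brace the inspection lantern and thumb its bat switch on

ROBOT

A 6-joint arm with a two-finger parallel gripper is mounted at the origin on the work surface. World frame = base frame: x ahead of the robot, y to its left, z up, the work surface at z = 0. Lengths are in m, angles in rad, forces in N, time in s.
With the tool pointing down it reaches from about 0.225 to 0.875 m from the base axis. Payload 3.4 kg.
Tool frame: the origin (TCP) lies at the very end of the fingers, on their centre line; the grasp point (between the pads) lies 19 mm behind it; z points along the fingers, y is the direction in which the jaws open and shut (so a half turn about z gives the same grasp; the last joint's range is limited). The gripper opens to 85 mm and grips with 20 to 120 N. Pads are 22 mm wide; open, the fingers measure 114 mm over their backs; the gripper's body (76 mm by 85 mm) begins 54 mm behind the grasp point. The pads swing forward as they close: fully open they stand 13 mm farther back than shut.
Start: joints at [1.043, 0.276, 1.505, -0, 1.361, -0.121], TCP at [0.228, 0.528, 0.231] pointing down, gripper open.
Joint ranges: [-2.89, 2.89], [-0.75, 2.08], [0.22, 2.7], [-1.18, 4.32], [0.11, 2.71], [-2.7, 2.7]. Speed limits (rad/s): [2.57, 2.57, 3.14, 3.14, 3.14, 3.14].

INTERFACE

Orientations are given as a unit quaternion [w, x, y, z].
In Python, from rig import telemetry, imaging, manip, finder gives the robot as it stands.
- The arm moves only by the tool arm_command, never from a script. Its argument "steps" is a list of rows, each a list of 3 entries, a list of its own where there are three numbers: the turn, a rotation vector about the world's x, y, z in rad, then the shift along the world's x, y, z in mm, then the closure in counts, from 0 (fully open) to 255 (shut). In form: [[[rx, ry, rz], [dx, dy, dz], grip], ...]. A call has 1 to 20 rows; each row shifts and turns the commanded pose from where the row before left it; what a row does not reach is not made up. A row lasts 1/8 s, in which the tool goes at most 62.5 mm and 10.7 degrees, less where a joint would pass 70% of its speed; a pose out of reach is approached as far as the arm can. A call is refused whole if a number of a shift passes 62.5 or a number of a turn 0.188, either way. A call with a gripper value outside its range is refused whole. The fingers move at their own pace and stop on an object; "newtons" is the grip in N (left out, the last holds). Time passes only in rows, so rows that do not move let the fingers close. It gives the time, the measured TCP pose, the force and the opening at its end, in the units of the state.
- telemetry.get_state(): the state, without advancing time (a new reading comes with each control period).
- imaging.get_image(name): name is "side" or "top" or "wrist"; returns the picture (420x560x3 uint8, blue, green, red); there is no depth.
- imaging.camera_params(name): a dict with "intrinsics" (3x3 intrinsics, pixels), "D" ([k1, k2, p1, p2, k3] as OpenCV has them; the pictures are not rectified), "R" (3x3) and "t" (3): a world point X has camera coordinates R X + t. Camera axes: x right, y down, z forward; pixel columns grow to the right and rows downward; lengths in m; the calibration is good to about 2 mm. A picture is of the moment at which its call begins: read the wrist's pose just before it. camera_params takes no time and is no camera call; for the wrist camera it gives the pose at the moment of the call.
- manip.sign_off(): hands the job in, once; it reports no verdict.
Trained networks look in the newest picture that a camera, given by its name, has taken for a name from the list of things; names that differ only in an ending like _2 or _b are one class to them, and where a whole thing is asked for, a point or a joint stands for the part that bears it (a point fixed in the world has none). Each returns a list of dicts, best first, with "score" (0 to 1); they miss things now and then, are a little off and sometimes report something else, mostly with a low value. They report only what shows in the picture. A call takes as long as a camera call. They do not tell look-alikes from the thing itself.
- finder.cut_out(camera, thing): "pixels" (420x560 bool, what is visible of it) and "extent" ([left, top, width, height] in pixels, round what is visible of it).
The state is a dict: "clock": time; "qpos": joint angles; "qd": joint speeds; "effort": joint torques, N m; "position": TCP position; "ee_rot": TCP orientation; "contact_force": force on the tool from outside, world axes, zero at the start; "moment": the same for the moment, N m; "width": finger opening in m.
Only numpy, scipy, OpenCV 4.12 (cv2) and the standard library are available. Lean on these libraries where they do the work, as an engineer would, in place of code of your own. Each camera call takes 0.05 s, during which the arm holds its last target.

TASK

Switch on the blue inspection lantern that is aimed at the clarinet joint: flip the white bat toggle on its top over centre, from the lens side to the carrying-handle side. The lantern is light, stands loose and its switch is stiff, so brace it by its handle while you flip, as one does with fingers and thumb: it must not tip, and must not shift more than 5 mm from where it stands, still aimed. Leave the other things lying around on the bench where they are.

Things in the scene. Friction and masses are not known exactly. Their poses are not given: they have to be found in the camera images.
- lantern: Loose blue battery lantern, 0.5 to 0.75 kg; case 140 mm long (x), 100 mm wide (y), flat top 68 mm above the bench. Pushed at switch height it slides or tips at 2.5 to 5 N. Origin: centre of its underside, on the bench; x axis: beam direction (lens end), z up. On the top: bat toggle (pivot at x +20, y 0, z 74 mm), behind it the handle (hinge at x -5, y 0, z 66 mm).
- handle_hinge (a point): Middle of the handle's hinge line (fixed to the case). The handle is an upside-down U of 8 mm round steel bar; its straight cross bar (72 mm, along the lantern's y) has its centre line 44 mm from the hinge. It stays as last set, from upright to leaning 32 degrees back, away from the switch (bar at x -5, z 110 to x -28, z 103 mm): the angle is not reported and must be seen or felt.
- bat_switch (a joint): Bat toggle, rad: 0 = off, leaning 20 degrees towards the lens (+x); 0.35 = upright, dead centre; 0.70 = on, leaning 20 degrees to the handle (-x). Stiff over-centre spring: about 11 N at the head to start it, nothing at dead centre, beyond which it snaps across and stays. The handle's friction hinge gives only above about 25 N at the bar, so it can be braced against.
- bat_head (a point): Centre of the rounded head of the white bat, a 12 mm ball end, 33 mm from the pivot (the bat ends at 39 mm). In the lantern's frame: off at x +31, z 105 mm; upright at x +20, z 107; on at x +9, z 105 mm (then 3.5 mm or more clear of the handle bar). The outer sides of bat (off) and handle bar are 46 to 70 mm apart.
- lens_front (a point): Centre of the lens glass at the front of the lantern, 82 mm ahead of its origin and 37 mm up.
- joint_cradle: Fixed oak cradle with a black clarinet joint in it, 240 mm long, 66 mm high, across the beam about 80 mm ahead of the lens. Origin: centre of its underside.
- jar: Loose squat brown glass jar with a black lid, 68 mm across, 62 mm high; origin: centre of its underside.
- mouthpiece: Loose black mouthpiece lying down, 90 mm long, 28 mm thick; origin: centre of its underside.
- bell_key: Loose brass bell key lying flat, 130 mm long, up to 15 mm high; origin: underside at mid-length.
- screwdriver: Loose screwdriver lying down, 170 mm long, towards the left of the bench; origin on its underside.
Not all that is in view belongs to the job. There is more than one size of the lantern; the job needs the smallest.

How it is judged:
At the end, for the whole second after the job is handed in: The bat has snapped over to the handle side (joint above 0.62 rad) and stays there with nothing holding it; the lantern stands upright (within 0.03 rad) and at rest, its base within 5 mm and its lens within 8 mm of where they were (value of joint bat_switch above 0.62 rad and distance of lantern from where it was at the start of the episode below 0.005 m and distance of lens_front from where it was at the start of the episode below 0.008 m and angle between lantern's own z axis and vertical below 0.03 rad and linear speed of lantern below 0.01 m/s); the robot touches nothing.
It fails at once if the lantern is dragged or shoved more than 5 mm from its place (distance of lantern from where it was at the start of the episode above 0.005 m).
It fails at once if the lantern is swung off its aim (its lens moves more than 8 mm) (distance of lens_front from where it was at the start of the episode above 0.008 m).
It fails at once if the lantern is tipped by more than 0.1 rad (angle between lantern's own z axis and vertical above 0.1 rad).
It fails at once if another thing on the bench is moved by more than 15 mm (distance of any of jar, mouthpiece, bell_key, screwdriver from where it was at the start of the episode above 0.015 m).
It also fails if it takes over 38 s, if anything falls off the work surface, if the arm or the gripper's body presses on something with over 40 N, if the wrist force passes 120 N, or if a joint passes its speed limit or range.

## Working session

There is one attempt and no reset: what is moved stays moved. The work goes in short steps, Python scripts to look and compute and a tool call to move; the robot and the scene stay as the last step left them, time stands still between calls to the robot, and variables do not carry over. Pictures are saved under pics/ and viewed, and the job is handed in when it is done.

Besides the shell and the picture viewer there is one more tool, called after "Emit:" as a command line: name --argument value ..., lists and objects as JSON in quotes. arm_command: Moves the arm, as the interface text tells. Its arguments: {"type":"object","properties":{"steps":{"type":"array"},"newtons":{"type":"number"}},"required":["steps"]}

```bash
mkdir -p pics; ls
python3 - <<'E'
from rig import telemetry, imaging, manip, finder
import cv2
s=telemetry.get_state(); print(s)
for n in ["side","top","wrist"]:
    cv2.imwrite(f"pics/{n}0.png",imaging.get_image(n)); p=imaging.camera_params(n); print(n,p)
E
```

```text
pics
{'clock': 0.0, 'qpos': array([ 1.04302841e+00,  2.76625751e-01,  1.50614726e+00,  3.21133477e-05,
        1.36070795e+00, -1.20989281e-01]), 'qd': array([-0.00070324,  0.00066598, -0.00119127,  0.00030096, -0.00136926,
       -0.00020709]), 'effort': array([-2.66016374e-03, -4.16779947e+01, -2.45806825e+01, -6.34213320e-04,
        1.09330821e-02, -1.53623051e-05]), 'position': array([0.22721793, 0.52761974, 0.23041656]), 'ee_rot': array([-3.15801958e-04,  2.01993143e-01,  9.79386481e-01, -8.89910364e-04]), 'contact_force': array([ 0.1964088 ,  0.1733696 , -0.11471583]), 'moment': array([ 0.01423793, -0.02486662, -0.01234236]), 'width': 0.08500939242548929}
side {'intrinsics': array([[498.95927429,   0.        , 273.06311306],
       [  0.        , 498.95927429, 211.29825708],
       [  0.        ,   0.        ,   1.        ]]), 'D': array([-0.01268693,  0.        ,  0.        ,  0.        ,  0.        ]), 'R': array([[ 0.99218036, -0.12410556,  0.0132644 ],
       [-0.05943976, -0.56328238, -0.8241237 ],
       [ 0.10974994,  0.81689091, -0.56625452]]), 't': array([-0.50945574,
[... 241 characters left out ...]
 0.        ,  0.        ,  0.        ]), 'R': array([[-0.07376956, -0.99725444, -0.00645208],
       [-0.97366649,  0.07342109, -0.21583075],
       [ 0.21571189, -0.00963956, -0.97640947]]), 't': array([0.22239402, 0.55152993, 1.17526825])}
wrist {'intrinsics': array([[349.98532344,   0.        , 282.94523893],
       [  0.        , 349.98532344, 209.74962687],
       [  0.        ,   0.        ,   1.        ]]), 'D': array([-0.08465742,  0.        ,  0.        ,  0.        ,  0.        ]), 'R': array([[ 0.39488357,  0.91872904, -0.00197739],
       [ 0.87673765, -0.37619002,  0.29968676],
       [ 0.27458705, -0.12007503, -0.95403561]]), 't': array([-0.57359318, -0.03891567,  0.37928196])}
```

View pics/side0.png

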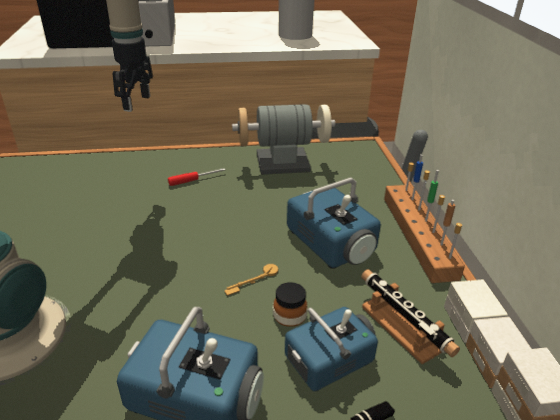

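View pics/top0.png

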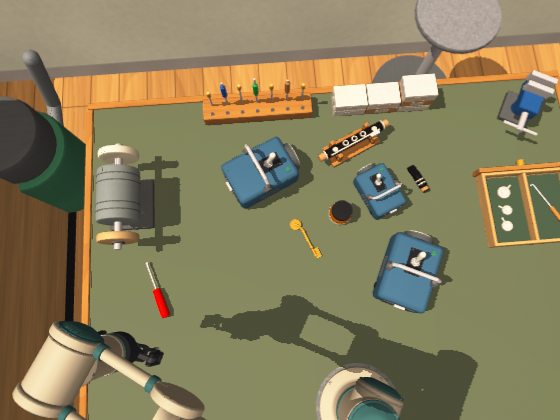

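View pics/wrist0.png

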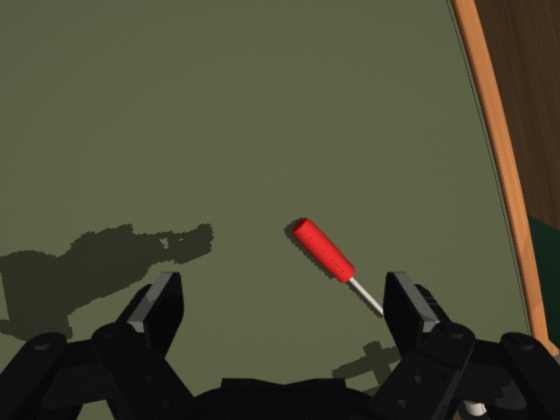

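Smallest lantern: top at (380,190), side at (330,345), with the cradle next to it and the jar and mouthpiece nearby. I'll zoom in on it for the details.

```bash
cat > h.py <<'E'
import numpy as np, cv2
from rig import telemetry, imaging, manip, finder
def ray(c,uv,P=None):
    P=P or imaging.camera_params(c)
    n=cv2.undistortPoints(np.array([[uv]],float),P["intrinsics"],P["D"])[0,0]
    R,t=P["R"],P["t"]; return -R.T@t, R.T@np.array([n[0],n[1],1.])
def atz(c,uv,z,P=None):
    o,d=ray(c,uv,P); return o+d*(z-o[2])/d[2]
def proj(c,X,P=None):
    P=P or imaging.camera_params(c)
    return cv2.projectPoints(np.atleast_2d(np.array(X,float)),cv2.Rodrigues(P["R"])[0],P["t"],P["intrinsics"],P["D"])[0][:,0]
def tri(l):
    A=np.zeros((3,3));b=np.zeros(3)
    for c,uv,P in l:
        o,d=ray(c,uv,P);d=d/np.linalg.norm(d);M=np.eye(3)-np.outer(d,d);A+=M;b+=M@o
    X=np.linalg.solve(A,b); 
    return X
E
python3 - <<'E'
from h import *
s=cv2.imread("pics/side0.png");t=cv2.imread("pics/top0.png")
cv2.imwrite("pics/s1.png",cv2.resize(s[290:400,270:400],None,fx=6,fy=5.4545,interpolation=cv2.INTER_CUBIC)[:600])
cv2.imwrite("pics/t1.png",cv2.resize(t[150:230,330:440],None,fx=7,fy=7,interpolation=cv2.INTER_CUBIC))
for c in ["top","side"]:
  for n in ["lantern","bat_head","handle_hinge","lens_front","joint_cradle","jar","mouthpiece"]:
    for r in finder.cut_out(c,n)[:4]:
        m=r["pixels"]; ys,xs=np.nonzero(m); print(c,n,round(r["score"],2),r["extent"],xs.mean().round(1),ys.mean().round(1),m.sum())
print(telemetry.get_state()["clock"])
E
```

```text
top lantern 0.88 [226.0, 136.7, 73.7, 71.2] 261.3 171.0 3581
top lantern 0.84 [353.5, 162.4, 56.1, 55.9] 378.8 189.7 1905
top lantern 0.78 [375.9, 230.0, 68.2, 86.0] 408.5 271.1 4234
top bat_head 0.45 [417.9, 254.9, 8.4, 7.6] 420.6 255.8 44
top bat_head 0.42 [268.9, 156.7, 6.7, 8.2] 271.4 156.9 58
top handle_hinge 0.97 [220.6, 136.8, 81.8, 69.3] 261.3 171.0 3604
top handle_hinge 0.95 [374.3, 228.7, 68.1, 85.5] 408.5 271.2 4148
top handle_hinge 0.74 [356.2, 161.5, 49.4, 56.9] 379.0 190.0 1862
top handle_hinge 0.3 [408.0, 165.3, 18.0, 28.4] 418.1 178.0 252
top lens_front 0.78 [354.1, 163.3, 51.3, 54.8] 378.9 189.6 1893
top lens_front 0.63 [220.7, 137.4, 77.8, 72.7] 261.3 171.2 3565
top lens_front 0.58 [377.0, 232.4, 67.3, 81.9] 408.8 271.1 4050
top lens_front 0.31 [145.5, 267.4, 24.4, 50.4] 159.4 298.3 340
top joint_cradle 0.95 [320.8, 119.5, 67.1, 48.9] 352.7 142.9 1453
top jar 0.84 [329.2, 201.9, 22.8, 21.5] 340.7 212.5 428
top mouthpiece 0.61 [406.4, 165.3, 23.8, 29.2] 418.2 178.3 269
side lantern 0.77 [119.5, 307.1, 143.5, 112.9] 190.9 373.5 12089
side lantern 0.7 [285.8, 180.6, 95
[... 231 characters left out ...]
[343.5, 195.5, 10.5, 16.5] 345.3 202.4 95
side handle_hinge 0.78 [284.1, 305.8, 93.8, 84.2] 330.3 346.5 5246
side handle_hinge 0.72 [118.0, 307.3, 146.1, 112.7] 191.0 373.8 11947
side handle_hinge 0.6 [287.5, 177.1, 94.0, 91.9] 333.8 224.3 5519
side lens_front 0.73 [351.5, 400.5, 41.8, 19.5] 375.1 412.4 484
side lens_front 0.63 [117.0, 305.3, 145.9, 114.2] 190.9 374.1 11838
side lens_front 0.62 [286.0, 306.5, 89.1, 81.8] 330.4 346.6 5258
side joint_cradle 0.68 [362.8, 271.2, 96.4, 93.5] 405.8 321.1 3887
side jar 0.62 [271.3, 283.5, 37.3, 43.6] 290.6 304.6 1344
side mouthpiece 0.91 [350.4, 399.8, 44.9, 20.2] 375.2 412.1 532
side mouthpiece 0.71 [365.9, 271.3, 94.7, 90.9] 406.4 321.8 3765
0.85
```

View pics/s1.png

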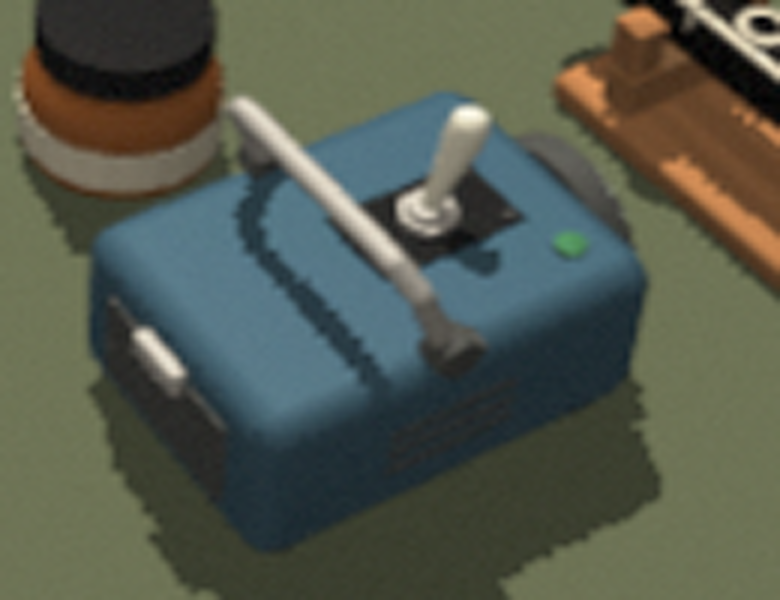

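View pics/t1.png

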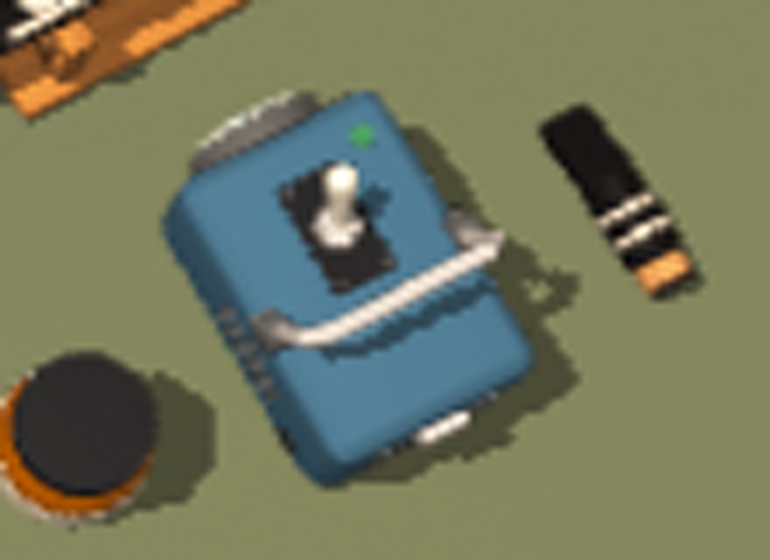

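```bash
cat >> h.py <<'E'
def model(p,th,bat):
    # p: x,y,yaw; returns world points
    x,y,a=p; c,s=np.cos(a),np.sin(a); R=np.array([[c,-s,0],[s,c,0],[0,0,1]])
    b=[-5-44*np.sin(th),66+44*np.cos(th)]
    L=np.array([[20+33*np.sin(bat),0,74+33*np.cos(bat)],[b[0],36,b[1]],[b[0],-36,b[1]],[82,0,37]])/1000
    return L@R.T+[x,y,0]
E
python3 - <<'E'
from h import *
from scipy.optimize import least_squares
PT=imaging.camera_params("top");PS=imaging.camera_params("side")
ob={"top":[(378.6,175),(374,198.3),(401.3,184)],"side":[(348.3,312.4),(309.7,309.5),(338,341)]}
for i,n in enumerate(["head","bar+","bar-"]):
    X=tri([("top",ob["top"][i],PT),("side",ob["side"][i],PS)])
    print(n,X.round(4),proj("top",X,PT)-ob["top"][i],proj("side",X,PS)-ob["side"][i])
for n,uv in [("lantern",(330,346)),("jar",(290,305)),("cradle",(405,330)),("mp",(375,412)),("big",(334,224))]:
    print(n,atz("side",uv,0.035,PS).round(3))
print("jar",atz("top",(340.7,212.5),.062,PT),"mp",atz("top",(418,178),.014,PT))
# lantern centre from top mask corners
def f(q):
    M=model(q[:3],q[3],np.radians(20)); r=[]
    for c,P in (("top",PT),("side",PS)):
        r.append((proj(c,M[:3],P)-np.array(ob[c])).ravel())
    return np.concatenate(r)
a0=1.0
r=min((least_squares(f,[0.6,-0.25,a,.3]) for a in (0,.7,1.5,-.7)),key=lambda r:r.cost);print(r.x,np.degrees(r.x[3]),r.fun.round(1));q=r.x
M=model(q[:3],q[3],np.radians(20));print(M.round(4))
# draw overlay
x,y,a=q[:3]
box=np.array([[sx*70,sy*50,z] for z in (0,68) for sx,sy in((1,1),(1,-1),(-1,-1),(-1,1))])/1000
c,s=np.cos(a),np.sin(a);B=box@np.array([[c,-s,0],[s,c,0],[0,0,1]]).T+[x,y,0]
for cam,P,(u0,u1,v0,v1),k in (("top",PT,(330,440,150,230),7),("side",PS,(270,400,290,400),5)):
    im=cv2.imread(f"pics/{cam}0.png")[v0:v1,u0:u1];im=cv2.resize(im,None,fx=k,fy=k,interpolation=cv2.INTER_CUBIC)
    g=lambda X:[tuple(np.round((p-[u0,v0]+.5)*k).astype(int).tolist()) for p in proj(cam,X,P)]
    b=g(B)
    for i in range(4):
        for e in((i,(i+1)%4),(4+i,4+(i+1)%4),(i,i+4)): cv2.line(im,b[e[0]],b[e[1]],(0,255,255),1)
    for p in g(M): cv2.circle(im,p,4,(0,0,255),1)
    cv2.imwrite(f"pics/ov_{cam}.png",im)
E
```

```text
head [ 0.6298 -0.1129  0.1055] [[-0.00036668 -0.02934645]] [[-0.04652626  0.01184943]]
bar+ [ 0.565  -0.093   0.0996] [[-0.01531526 -0.23567532]] [[-0.36744351  0.08781605]]
bar- [ 0.5979 -0.1734  0.1056] [[0.007428   0.20733685]] [[ 0.34884692 -0.08579656]]
lantern [ 0.601 -0.124  0.035]
jar [ 0.545 -0.015  0.035]
cradle [ 0.748 -0.103  0.035]
mp [ 0.643 -0.262  0.035]
big [0.691 0.242 0.035]
jar [ 0.53807656 -0.00108401  0.062     ] mp [ 0.63703335 -0.25577234  0.014     ]
[ 0.60212859 -0.12545154  0.43344695  0.4371619 ] 25.047531618130957 [-0.3 -0.2  3.9 -1.2 -1.8  1.   0.3 -0.1  1.2  1.5 -1.6 -2.6]
[[ 0.6305 -0.1123  0.105 ]
 [ 0.5656 -0.1027  0.1059]
 [ 0.5958 -0.168   0.1059]
 [ 0.6765 -0.091   0.037 ]]
```

View pics/ov_top.png

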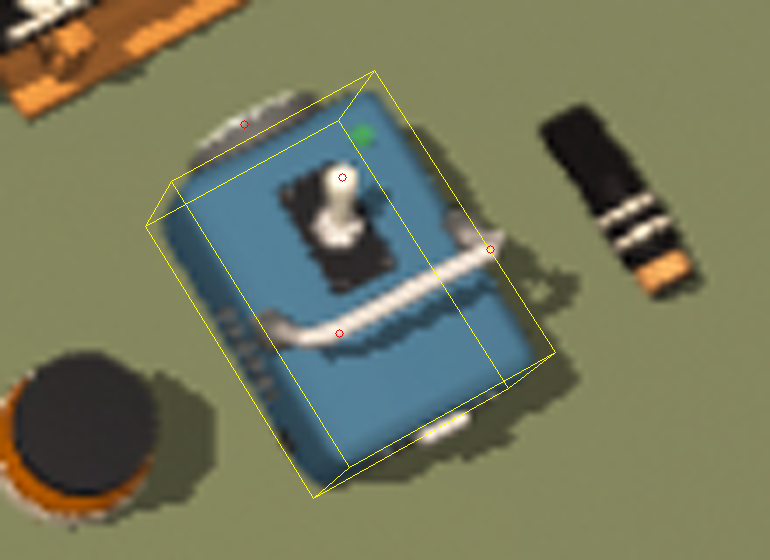

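View pics/ov_side.png

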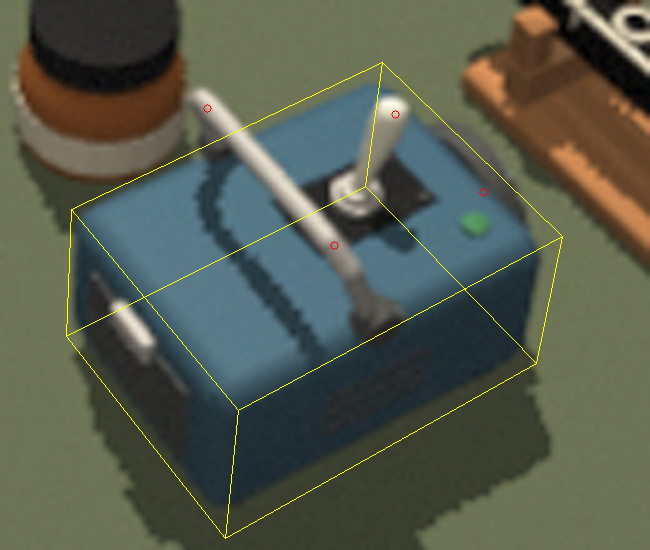

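Emit:
arm_command --steps '[[[0,0,-0.056],[29,-50,0],0],[[0,0,-0.056],[29,-50,0],0],[[0,0,-0.056],[29,-50,0],0],[[0,0,-0.056],[29,-50,0],0],[[0,0,-0.056],[29,-50,0],0],[[0,0,-0.056],[29,-50,0],0],[[0,0,-0.056],[29,-50,0],0],[[0,0,-0.056],[29,-50,0],0],[[0,0,-0.056],[29,-50,0],0],[[0,0,-0.056],[29,-50,0],0],[[0,0,-0.056],[29,-50,0],0],[[0,0,-0.056],[29,-50,0],0],[[0,0,-0.059],[29,-50,0],0],[[0,0,0],[0,0,0],0]]' --newtons 20

```text
clock: 2.6
position: [0.6064, -0.1259, 0.2304]
ee_rot: [0.001, 0.541, 0.841, -0.0]
contact_force: [-0.4, -0.2, -0.4]
width: 0.0853
```

Run:
```python
from h import *
import pickle
s=telemetry.get_state();P=imaging.camera_params("wrist");im=imaging.get_image("wrist")
print(s["clock"],s["position"],s["ee_rot"],s["contact_force"])
pickle.dump((s,P),open("w1.pkl","wb"));cv2.imwrite("pics/w1.png",im)
```

```text
2.6 [ 0.60637118 -0.12594752  0.23038302] [ 6.37751800e-04  5.40535709e-01  8.41320718e-01 -4.35171449e-04] [-0.43884849 -0.15594738 -0.43750309]
```

View pics/w1.png

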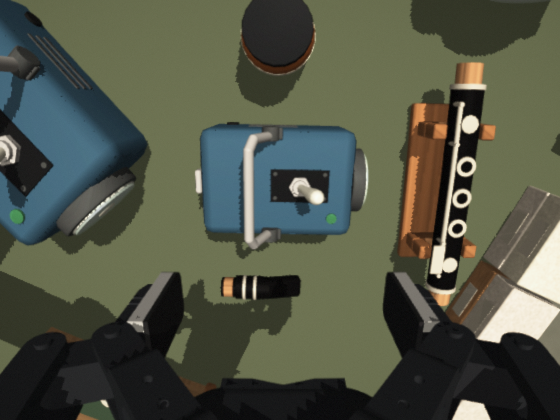

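Run:
```python
import cv2
im=cv2.imread("pics/w1.png")[110:260,185:380]
cv2.imwrite("pics/w1z.png",cv2.resize(im,None,fx=4,fy=4,interpolation=cv2.INTER_CUBIC))
```

```text
(no output)
```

View pics/w1z.png

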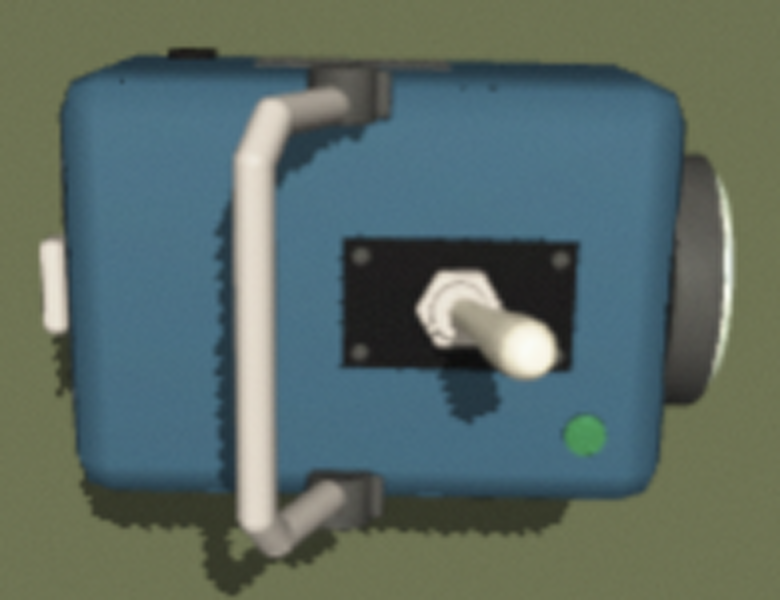

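```bash
cat > fit.py <<'E'
from h import *
import pickle
from scipy.optimize import least_squares
s,PW=pickle.load(open("w1.pkl","rb"))
PT=imaging.camera_params("top");PS=imaging.camera_params("side")
hw=(316.75,197.5);b1=(248.75,150);b2=(249.25,239.5)
H=tri([("top",(378.6,175),PT),("side",(348.3,312.4),PS),("wrist",hw,PW)])
print("head 3cam",H.round(4))
for c,uv,P in [("top",(378.6,175),PT),("side",(348.3,312.4),PS),("wrist",hw,PW)]: print(c,(proj(c,H,P)[0]-uv).round(2))
print("head wrist z105",atz("wrist",hw,.105,PW).round(4))
for z in(.099,.103,.106,.110):
    A,B=atz("wrist",b1,z,PW),atz("wrist",b2,z,PW);print(z,A.round(4),B.round(4),np.linalg.norm(A-B).round(4),np.degrees(np.arctan2(*(A-B)[[1,0]])).round(2)-90)
print("nut",atz("wrist",(299.5,187.5),.072,PW).round(4))
cor=[(203.5,135),(355,138),(206,228),(348,228)]
C=np.array([atz("wrist",u,.062,PW) for u in cor]);print(C.round(4),C.mean(0))
# fit: wrist only with priors
def f(q):
    M=model(q[:3],q[3],np.radians(20))
    r=[(proj("wrist",M[:3],PW)-[hw,b1,b2]).ravel(),
       (proj("top",M[:1],PT)-[(378.6,175)]).ravel(),(proj("side",M[:1],PS)-[(348.3,312.4)]).ravel()]
    # nut
    c,sn=np.cos(q[2]),np.sin(q[2]); N=[[q[0]+.02*c,q[1]+.02*sn,.072]]
    r.append((proj("wrist",N,PW)-[(299.5,187.5)]).ravel())
    # bar side/top: perpendicular distance of observed bar-line midpoint
    for cc,P,a,b in (("top",PT,(374.0,198.3),(401.3,184)),("side",PS,(309.7,309.5),(338,341))):
        a,b=np.array(a),np.array(b);d=b-a;n=np.array([-d[1],d[0]])/np.linalg.norm(d)
        m=proj(cc,M[1:3],P).mean(0);r.append([(m-a)@n])
    return np.concatenate(r)
r=least_squares(f,[.602,-.1255,.43,.44],x_scale=[.01,.01,.1,.1]);q=r.x
print(q.round(4),np.degrees(q[2:]),r.fun.round(1))
M=model(q[:3],q[3],np.radians(20));print(M.round(4))
R=np.array([[np.cos(q[2]),np.sin(q[2])],[-np.sin(q[2]),np.cos(q[2])]])
print("tcp in lantern",R@(s["position"][:2]-q[:2]))
from scipy.spatial.transform import Rotation as Ro
T=Ro.from_quat(np.roll(s["ee_rot"],-1)).as_matrix();print("tool y",T[:,1],"yaw",np.degrees(np.arctan2(T[1,1],T[0,1])))
E
python3 fit.py
```

```text
head 3cam [ 0.6295 -0.1129  0.1055]
top [-0.01  0.07]
side [-0.21  0.02]
wrist [0.56 0.4 ]
head wrist z105 [ 0.629  -0.1128  0.105 ]
0.099 [ 0.5652 -0.1017  0.099 ] [ 0.5949 -0.1707  0.099 ] 0.0751 23.269999999999996
0.103 [ 0.5653 -0.101   0.103 ] [ 0.5946 -0.169   0.103 ] 0.074 23.269999999999996
0.106 [ 0.5654 -0.1005  0.106 ] [ 0.5943 -0.1677  0.106 ] 0.0732 23.269999999999996
0.11 [ 0.5655 -0.0999  0.11  ] [ 0.594  -0.1661  0.11  ] 0.0721 23.269999999999996
nut [ 0.618 -0.118  0.072]
[[ 0.5226 -0.1121  0.062 ]
 [ 0.6446 -0.0592  0.062 ]
 [ 0.5558 -0.1925  0.062 ]
 [ 0.6782 -0.1364  0.062 ]] [ 0.60028133 -0.12506753  0.062     ]
[ 0.6001 -0.1253  0.404   0.396 ] [23.14782651 22.6875633 ] [-0.3  0.1  0.1  0.7 -0.1 -0.5  0.   0.3 -0.6  0.3  0.7 -0.3  0.4 -0.3]
[[ 0.6288 -0.113   0.105 ]
 [ 0.5657 -0.1009  0.1066]
 [ 0.594  -0.1671  0.1066]
 [ 0.6755 -0.0931  0.037 ]]
tcp in lantern [ 0.00556103 -0.00303562]
tool y [ 9.09528337e-01  4.15641916e-01 -4.27822694e-05] yaw 24.55974749057487
```

Emit:
arm_command --steps '[[[0,0,-0.0225],[-1.2,2.8,-20],0],[[0,0,0],[0,0,-40],0],[[0,0,0],[0,0,-40],0],[[0,0,0],[0,0,-30],0],[[0,0,0],[0,0,-13],0],[[0,0,0],[0,0,0],0],[[0,0,0],[0,0,0],0]]'

```text
clock: 3.52
position: [0.6043, -0.1191, 0.0899]
ee_rot: [0.001, 0.548, 0.836, 0.0]
contact_force: [0.8, -0.3, 0.2]
width: 0.0849
```

Run:
```python
from h import *
import pickle
s=telemetry.get_state();PW=imaging.camera_params("wrist");im=imaging.get_image("wrist");sd=imaging.get_image("side")
print(s["clock"],s["position"],s["ee_rot"],s["contact_force"],s["width"])
pickle.dump((s,PW),open("w2.pkl","wb"));cv2.imwrite("pics/w2.png",im);cv2.imwrite("pics/s2.png",cv2.resize(sd[270:400,250:410],None,fx=4.5,fy=4.5,interpolation=cv2.INTER_CUBIC))
```

```text
3.525 [ 0.60431497 -0.11908808  0.08985537] [1.33210808e-03 5.47992971e-01 8.36481761e-01 4.39999072e-04] [ 0.80035057 -0.26966762  0.17022019] 0.08490532081775867
```

View pics/w2.png

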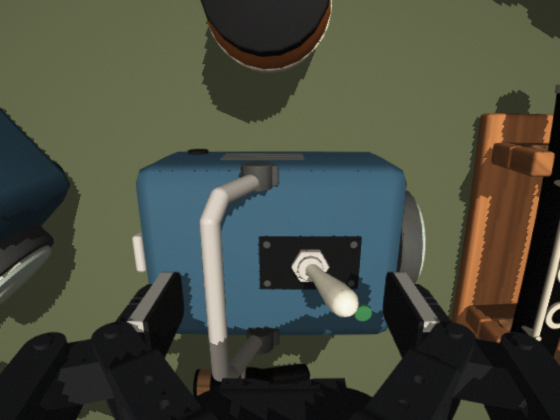

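View pics/s2.png

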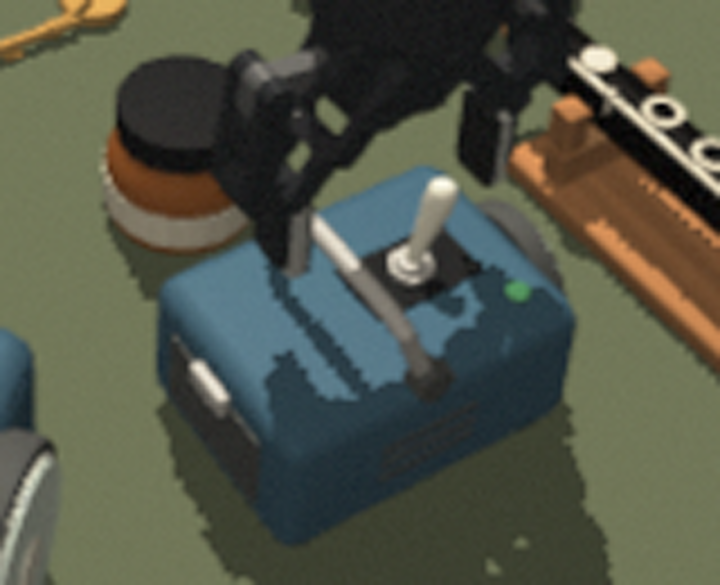

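Run:
```python
from h import *
import pickle
s,PW=pickle.load(open("w2.pkl","rb"));PS=imaging.camera_params("side")
from scipy.spatial.transform import Rotation as Ro
T=Ro.from_quat(np.roll(s["ee_rot"],-1)).as_matrix();p=s["position"];print(T.round(3))
for n,sg in (("lens",1),("hand",-1)):
  for w in (-.011,.011):
    X=p+T@np.array([w,sg*.0425,-.013]);print(n,w,X.round(4),"wrist",proj("wrist",X,PW)[0].round(1),"sidecrop",((proj("side",X,PS)[0]-[250,270])*4.5).round(0))
q=[.6001,-.1253,.404,.396];M=model(q[:3],q[3],np.radians(20))
print(proj("wrist",M,PW).round(1))
print("head z105",atz("wrist",(345.5,302),.105,PW))
```

```text
[[-0.399  0.917  0.003]
 [ 0.917  0.399 -0.001]
 [-0.002  0.002 -1.   ]]
lens -0.011 [ 0.6476 -0.1122  0.103 ] wrist [382.7 313.6] sidecrop [486. 190.]
lens 0.011 [ 0.6388 -0.092   0.1029] wrist [387.9 267.9] sidecrop [451. 155.]
hand -0.011 [ 0.5697 -0.1461  0.1028] wrist [186.1 313.5] sidecrop [306. 274.]
hand 0.011 [ 0.5609 -0.126   0.1027] wrist [181.1 267.8] sidecrop [273. 236.]
[[344.2 303.2]
 [210.9 222.6]
 [221.  373. ]
 [408.4 240.9]]
head z105 [ 0.62910663 -0.11226694  0.105     ]
```

Emit:
arm_command --steps '[[[0,0,0],[1,-4,-5],0],[[0,0,0],[0,0,-5],0],[[0,0,0],[0,0,0],45],[[0,0,0],[0,0,0],45],[[0,0,0],[0,0,0],45]]' --newtons 20

```text
clock: 4.25
position: [0.6044, -0.1231, 0.0784]
ee_rot: [0.0, 0.548, 0.836, 0.0]
contact_force: [-0.4, -0.7, -0.3]
width: 0.0702
```

```bash
cat > look.py <<'E'
from h import *
import pickle,sys
from scipy.spatial.transform import Rotation as Ro
n=sys.argv[1]
s=telemetry.get_state();PW=imaging.camera_params("wrist");im=imaging.get_image("wrist")
q=[.6001,-.1253,.404];R=np.array([[np.cos(q[2]),np.sin(q[2])],[-np.sin(q[2]),np.cos(q[2])]])
T=Ro.from_quat(np.roll(s["ee_rot"],-1)).as_matrix()
F=s["contact_force"]
print("t",s["clock"],"pos",s["position"].round(4),"lant",(R@(s["position"][:2]-q[:2])*1000).round(2),"yaw",np.degrees(np.arctan2(T[1,1],T[0,1])).round(2),"F lantern",(R@F[:2]).round(2),F[2].round(2),"w",s["width"])
cv2.imwrite(f"pics/{n}.png",cv2.resize(im[150:400,120:440],None,fx=2.4,fy=2.4,interpolation=cv2.INTER_CUBIC))
E
python3 look.py w3
```

```text
t 4.25 pos [ 0.6044 -0.1231  0.0784] lant [4.83 0.33] yaw 23.52 F lantern [-0.67 -0.45] -0.32 w 0.07018222173360662
```

View pics/w3.png

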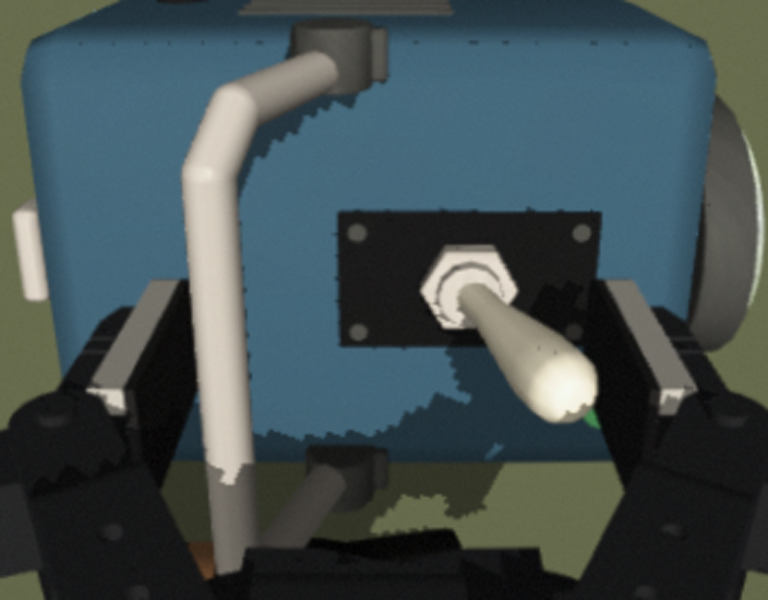

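Emit:
arm_command --steps '[[[0,0,0],[0.6,0.2,0],56],[[0,0,0],[0,0,0],58],[[0,0,0],[0,0,0],60],[[0,0,0],[0,0,0],60]]'

```text
clock: 4.8
position: [0.605, -0.1229, 0.0783]
ee_rot: [0.0, 0.548, 0.836, 0.0]
contact_force: [0.2, -0.0, -0.6]
width: 0.0654
```

```bash
python3 look.py w4
```

```text
t 4.8 pos [ 0.605  -0.1229  0.0783] lant [5.42 0.32] yaw 23.52 F lantern [ 0.16 -0.12] -0.62 w 0.06538732547914461
```

View pics/w4.png

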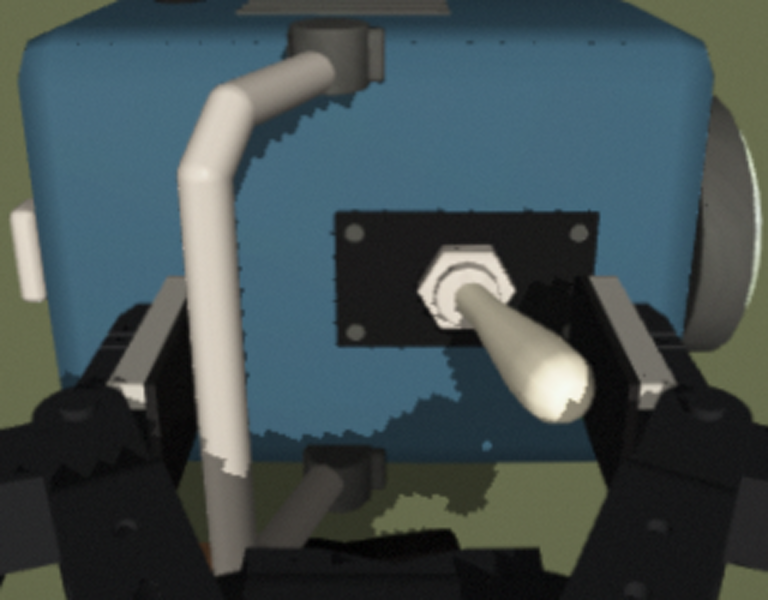

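Emit:
arm_command --steps '[[[0,0,0],[0,0,0],63],[[0,0,0],[0,0,0],66],[[0,0,0],[0,0,0],66]]'

```text
clock: 5.22
position: [0.6052, -0.1228, 0.0784]
ee_rot: [0.0, 0.548, 0.836, 0.0]
contact_force: [0.5, 1.2, 0.2]
width: 0.063
```

```bash
python3 look.py w5
```

```text
t 5.225 pos [ 0.6052 -0.1228  0.0784] lant [5.62 0.28] yaw 23.52 F lantern [0.93 0.9 ] 0.17 w 0.06297895689015878
```

View pics/w5.png

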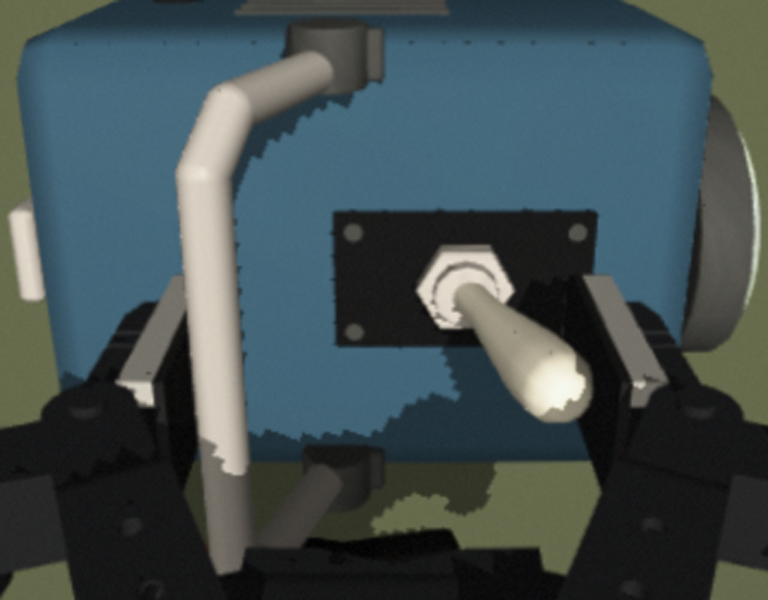

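Emit:
arm_command --steps '[[[0,0,0],[0,0,0],68],[[0,0,0],[0,0,0],70],[[0,0,0],[0,0,0],70]]'

```text
clock: 5.65
position: [0.6051, -0.1229, 0.0786]
ee_rot: [0.0, 0.548, 0.836, 0.0]
contact_force: [0.2, 0.2, 2.9]
width: 0.0621
```

```bash
python3 look.py w6
```

```text
t 5.65 pos [ 0.6051 -0.1229  0.0786] lant [5.52 0.27] yaw 23.52 F lantern [0.3  0.08] 2.95 w 0.06214469395788665
```

View pics/w6.png

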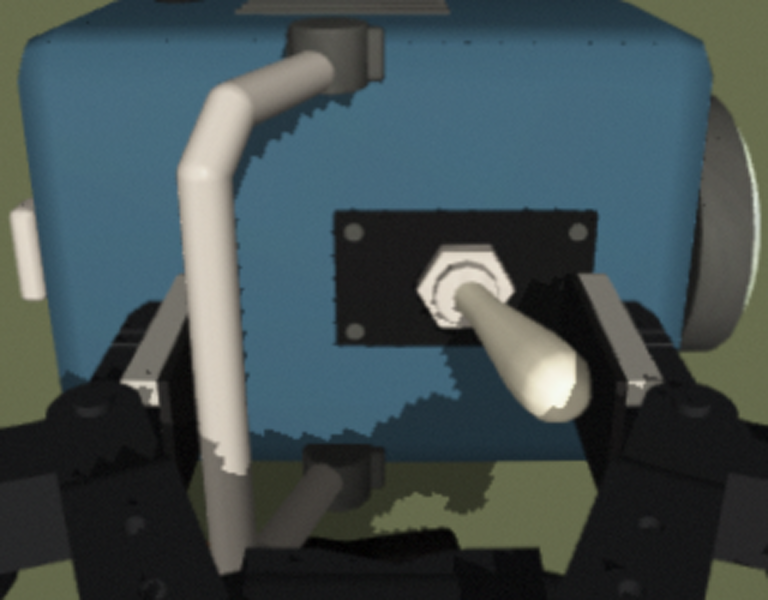

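Emit:
arm_command --steps '[[[0,0,0],[0,0,0],72],[[0,0,0],[-0.4,-0.2,0.1],75],[[0,0,0],[-0.4,-0.2,0.1],78],[[0,0,0],[0,0,0],78]]'

```text
clock: 6.2
position: [0.6048, -0.1231, 0.0799]
ee_rot: [0.001, 0.548, 0.836, 0.001]
contact_force: [-1.8, 1.6, 8.2]
width: 0.0593
```

```bash
python3 look.py w7
```

```text
t 6.2 pos [ 0.6048 -0.1231  0.0799] lant [5.16 0.19] yaw 23.5 F lantern [-1.03  2.23] 8.24 w 0.059330867158838646
```

View pics/w7.png

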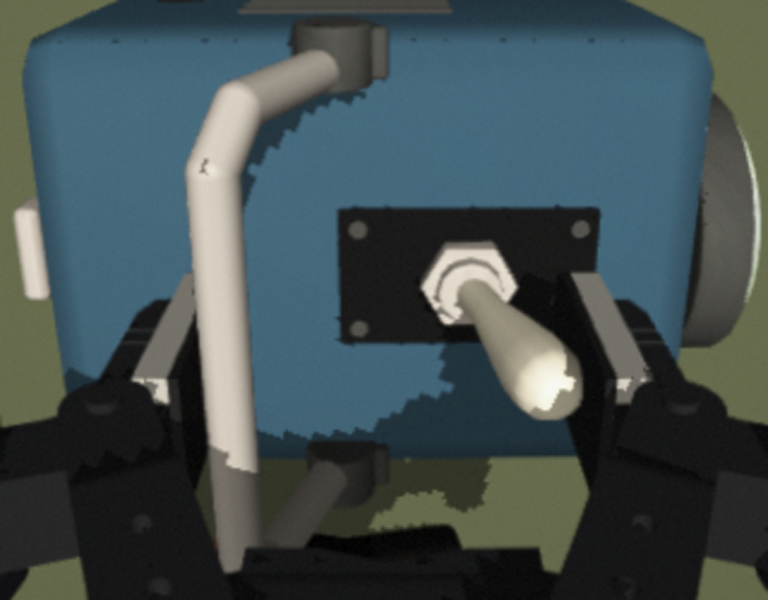

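Emit:
arm_command --steps '[[[0,0,0],[-0.9,-0.4,0.2],81],[[0,0,0],[-0.8,-0.3,0.2],85],[[0,0,0],[-0.8,-0.3,0.2],89],[[0,0,0],[0,0,0],89]]'

```text
clock: 6.75
position: [0.6021, -0.1242, 0.08]
ee_rot: [0.001, 0.548, 0.836, 0.0]
contact_force: [-0.8, 2.4, 6.6]
width: 0.0555
```

```bash
python3 look.py w8
```

```text
t 6.75 pos [ 0.6021 -0.1242  0.08  ] lant [2.25 0.18] yaw 23.5 F lantern [0.22 2.53] 6.57 w 0.05550205251667307
```

View pics/w8.png

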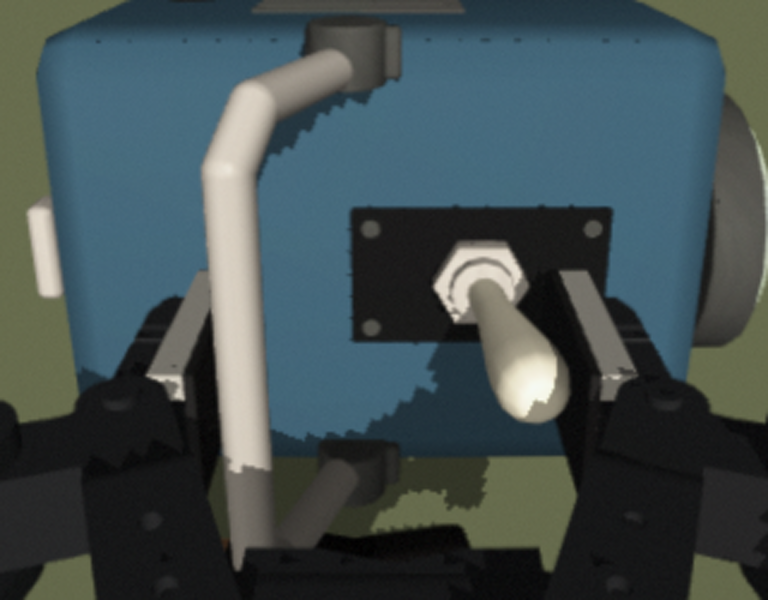

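Emit:
arm_command --steps '[[[0,0,0],[-0.6,-0.3,0.1],93],[[0,0,0],[-0.6,-0.3,0.1],97],[[0,0,0],[-0.6,-0.3,0.1],101],[[0,0,0],[0,0,0],101]]'

```text
clock: 7.3
position: [0.5993, -0.1252, 0.0787]
ee_rot: [-0.001, 0.548, 0.836, -0.0]
contact_force: [1.1, 0.0, 0.1]
width: 0.0517
```

```bash
python3 look.py w9
```

```text
t 7.3 pos [ 0.5993 -0.1252  0.0787] lant [-0.69  0.42] yaw 23.52 F lantern [ 1.01 -0.41] 0.14 w 0.05174457199196224
```

View pics/w9.png

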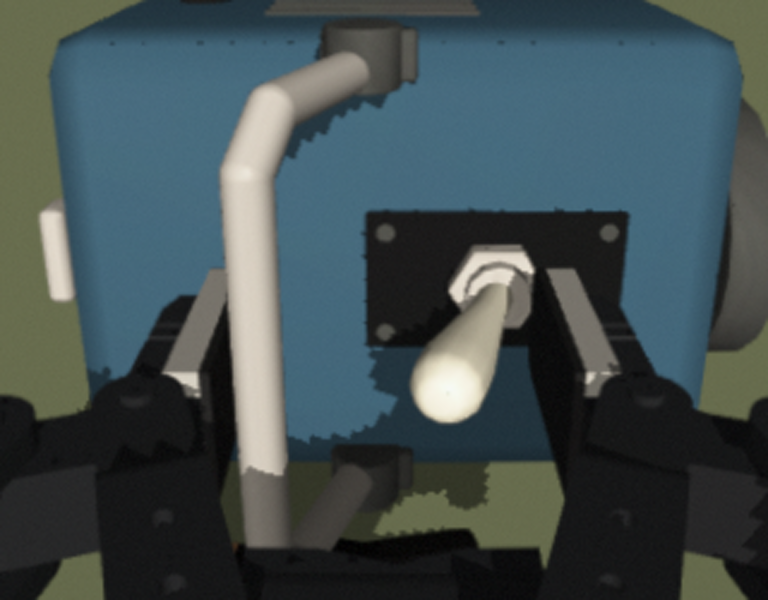

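The bat has snapped over to the handle side. I'll open the gripper and retreat straight up.

Emit:
arm_command --steps '[[[0,0,0],[0,0,0],70],[[0,0,0],[0,0,0],30],[[0,0,0],[0,0,0],0],[[0,0,0],[0,0,0],0],[[0,0,0],[0,0,0],0],[[0,0,0],[0,0,10],0],[[0,0,0],[0,0,30],0],[[0,0,0],[0,0,50],0],[[0,0,0],[0,0,60],0],[[0,0,0],[0,0,0],0],[[0,0,0],[0,0,0],0]]'

```text
clock: 8.72
position: [0.5996, -0.1251, 0.2299]
ee_rot: [0.0, 0.548, 0.836, 0.0]
contact_force: [0.5, 1.5, 0.1]
width: 0.0854
```

Run:
```python
from h import *
s=telemetry.get_state();PW=imaging.camera_params("wrist");w=imaging.get_image("wrist");a=imaging.get_image("side");t=imaging.get_image("top")
print(s["clock"],s["position"],s["contact_force"],s["width"])
cv2.imwrite("pics/w10.png",w);cv2.imwrite("pics/s10.png",a)
cv2.imwrite("pics/s10z.png",cv2.resize(a[290:400,270:400],None,fx=5,fy=5,interpolation=cv2.INTER_CUBIC))
# image registration of side crops before/after on the body lower part
a0=cv2.imread("pics/side0.png")
T=a0[340:392,282:345]
r=cv2.matchTemplate(a[325:407,267:360],T,cv2.TM_CCOEFF_NORMED);print(cv2.minMaxLoc(r), "expected (15,15)")
q=[.6001,-.1253,.404,.396];M=model(q[:3],q[3],np.radians(-20));print(proj("wrist",M,PW).round(1),proj("side",M).round(1))
c,sn=np.cos(q[2]),np.sin(q[2]);print("nut",proj("wrist",[[q[0]+.02*c,q[1]+.02*sn,.072]],PW))
```

```text
8.725 [ 0.59959006 -0.12509933  0.22992424] [0.53516523 1.46099655 0.14739189] 0.08537394902893033
(0.09788689762353897, 0.9963534474372864, (23, 0), (15, 15)) expected (15,15)
[[295.2 201.4]
 [255.7 156.1]
 [257.1 243.8]
 [367.3 182.7]] [[337.2 317.4]
 [310.8 309.9]
 [335.2 337.7]
 [365.9 328.7]]
nut [[306.72303762 191.06943416]]
```

View pics/w10.png

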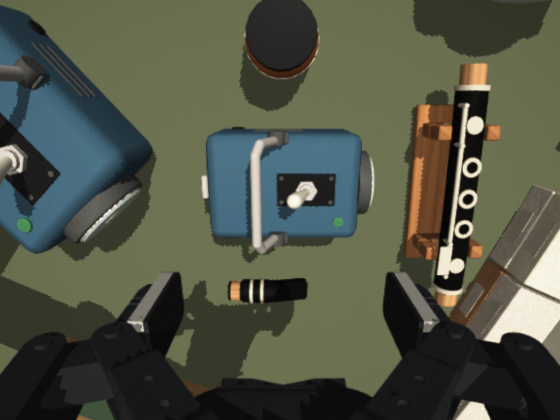

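View pics/s10z.png

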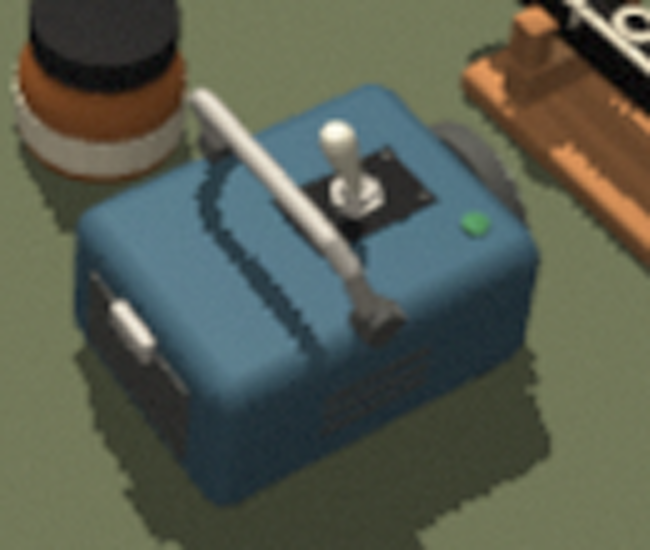

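Wrist view: the bat head is at (295,201), exactly where the model puts it when on. The nut is at (307,190) against a predicted (306.7,191). In the side view the case matches its first picture to the pixel, and jar, mouthpiece and cradle look unmoved. I'm handing the job in.

```bash
python3 -c "
from rig import manip
print(manip.sign_off())"
```

```text
the job is handed in; nothing more can be done
None
```

The smallest lantern is switched on: the bat snapped over centre to the handle side and stays there with the gripper well clear. I handed the job in at about 9 s, and the hand-in gives no verdict.

**How:** I found the lantern from all three cameras and lowered the open gripper along its beam axis. One finger went behind the handle bar and the other in front of the bat. I closed at 20 N in small steps, moving the tool back as it closed so the finger on the handle stayed in place. Once the bat snapped over, I opened the gripper and rose to 0.23 m.

**Last checks:**
- **Bat:** in the wrist picture its head is within a pixel of where it should be when on.
- **Lantern position:** the side picture matched the first one with no pixel shift (0.996), and the lantern stands upright. It moved an estimated 0.5 mm briefly during the flip, then returned.
- **Other things:** the jar, mouthpiece and cradle looked unmoved. I did not re-check the bell key and screwdriver at the end, but the arm never went near them at bench height.
- **Forces:** the highest reading at my checks was about 8 N, pressing down while flipping. After the retreat the sensor still read about 1.5 N with the gripper in free air. That is a bit above the noise of under 1 N I saw before contact.

No check failed.

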